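Slide the lidded box down the jig lane to the end stop

ROBOT

A 6-joint arm with a two-finger parallel gripper is mounted at the origin on the work surface. World frame = base frame: x ahead of the robot, y to its left, z up, the work surface at z = 0. Lengths are in m, angles in rad, forces in N, time in s.
With the tool pointing down it reaches from about 0.4 to 0.825 m from the base axis. Payload 7 kg.
Tool frame: the origin (TCP) lies midway between the tips of the shut fingers; the grasp point (between the pads) lies 19 mm behind it; z points along the fingers, y is the direction in which the jaws open and shut (so a half turn about z gives the same grasp; the last joint's range is limited). The gripper opens to 88 mm and grips with 3 to 60 N. Pads are 19 mm wide; open, the fingers measure 130 mm over their backs; the gripper's body (78 mm by 193 mm) begins 47 mm behind the grasp point.
Start: joints at [1.438, 0.359, 0.012, 0, -1.224, -0.288], TCP at [0.276, 0.616, 0.227] pointing down, gripper open.
Joint ranges: [-3.07, 3.07], [-1.43, 2.12], [-1.02, 1.25], [-3.03, 1.67], [-3.05, -0], [-3.03, 3.03]. Speed limits (rad/s): [2.39, 2.39, 3.01, 3.14, 3.14, 3.14].

INTERFACE

Orientations are given as [roll, pitch, yaw] about the fixed x, y, z axes, in that order (R = Rz(yaw) Ry(pitch) Rx(roll)).
In Python, from station import get_state, grab_frame, camera_info, job_done gives the robot as it stands. The module is installed in compiled form; this text tells all that it offers.
- The arm moves only by the shell command python3 -m inch 'ROWS' [FORCE]. ROWS is JSON, a list that holds one entry, the list of rows, each a list of 7 numbers: the shift along the tool's x, y, z normalised to -1 to 1, where 1 is 50 cm, then the turn, a rotation vector about the tool's x, y, z normalised to -1 to 1, where 1 is 180 degrees, then the closure, from 0 (fully open) to 1 (shut). A call has 1 to 20 rows; each row shifts and turns the commanded pose from where the row before left it, along the tool's axes as they then stand; what a row does not reach is not made up. A row lasts 1/10 s, in which the tool goes at most 50 mm and 8.59 degrees, less where a joint would pass 70% of its speed; a pose out of reach is approached as far as the arm can. A call with a number of a shift or a turn outside -1 to 1 is refused whole. A call with a gripper value outside its range is refused whole. The fingers move at their own pace and stop on an object; FORCE is the grip in N (left out, the last holds). Time passes only in rows, so rows that do not move let the fingers close. It gives the time, the measured TCP pose, the force and the opening at its end, in the units of the state.
- get_state(): the state, without advancing time (a new reading comes with each control period).
- grab_frame(name): name is "scene" or "top" or "wrist"; returns the picture (384x512x3 uint8, blue, green, red); there is no depth.
- camera_info(name): a dict with "vertical_fov" (degrees; the focal length in pixels is half the picture's height over the tangent of half this angle, whatever the lens; pixels are square), "cx", "cy" (the principal point, pixels), "k1" (the pictures are not rectified: a ray, as slopes to the right and down, at radius r is drawn at 1 + k1 r^2 times it, then the intrinsics apply), "R" (3x3) and "t" (3): a world point X has camera coordinates R X + t. Camera axes: x right, y down, z forward; pixel columns grow to the right and rows downward; lengths in m; the calibration is good to about 2 mm. A picture is of the moment at which its call begins: read the wrist's pose just before it. camera_info takes no time and is no camera call; for the wrist camera it gives the pose at the moment of the call.
- job_done(): hands the job in, once; it reports no verdict.
The state is a dict: "t": time; "q": joint angles; "qd": joint speeds; "joint_efforts": joint torques, N m; "eef_pos": TCP position; "ee_rot": TCP orientation; "force": force on the tool from outside, world axes, zero at the start; "moment": the same for the moment, N m; "width": finger opening in m.
Only numpy, scipy, OpenCV 4.12 (cv2) and the standard library are available. Lean on these libraries where they do the work, as an engineer would, in place of code of your own. Each camera call takes 0.05 s, during which the arm holds its last target.

TASK

The two guide rails on the plywood jig have just been varnished and are still tacky. With the fingers, push the lidded wooden box along the board, straight down the lane between the rails, until it rests squarely and gently up against the end stop, with neither the box nor the robot ever touching a rail. Do not lift or tip the box, keep off the knob of its lid, and leave the jar, the spoon, the wood block and the hand plane where they are.

Things in the scene. Friction and masses are not known exactly. Their poses are not given: they have to be found in the camera images.
- jig: Plywood board fixed to the bench, 400 mm (its x) by 240 mm (its y), 12 mm thick; origin at the centre of its underside on the bench, so its top is 12 mm above the origin. Its x axis points down the lane, from the open apron (x from -200 to -30 mm, where the box starts) towards the end stop; y points to the left of the push, z up. The lane is centred on y = 0 and is 128 mm wide (inner faces of the rails at y = +64 and -64 mm).
- rail_left: Left guide rail of plain wood, fixed on the board: 230 mm long (jig x from -30 to +200 mm), 18 mm wide (jig y from +64 to +82 mm), 22 mm high above the board. Origin at the centre of its underside, x along the lane. Must not be touched.
- rail_right: Right guide rail, the mirror image of the left one (jig y from -82 to -64 mm), same size. Must not be touched.
- end_stop: Rigid wooden end stop fixed on the board across the far end of the lane: 18 mm thick (jig x from +180 to +198 mm), 100 mm wide, 30 mm high above the board. Origin at the centre of its underside, 189 mm from the jig's origin along jig x. Its near face is at jig x = +180 mm.
- box: Dark wooden box with a closed, fixed lid, loose on the board: 90 mm along its x (down the lane when square), 100 mm along its y, 44 mm high without the knob, about 0.3 to 0.6 kg, wood on wood. Origin at the centre of its underside. It starts on the apron, off the lane's centre line by up to 35 mm and turned by up to 0.3 rad; its x axis points roughly along jig x. When home its origin is at jig x = 135 mm. In the lane's middle it has 14 mm to spare on each side.
- knob: Turned wooden lid knob, 20 mm in diameter and 16 mm high, fixed on the middle of the box's top (origin at its foot, 44 mm above the box's underside). Not to be touched.
- jar: Amber oil jar with a metal cap, 60 mm in diameter, 85 mm high, standing on the bench beside the board; origin at the centre of its underside. Leave alone.
- spoon: Dark wooden spoon about 200 mm long, lying on the bench beside the board along its own x; origin under its middle. Leave alone.
- block: Small dark wood block, 70 x 40 x 30 mm, lying on the bench beside the board; origin at the centre of its underside. Leave alone.
- plane: Small wooden hand plane, body 130 x 45 x 32 mm with a slanted steel blade (up to 68 mm high) and a cross handle 90 mm long, standing on the bench beyond the end-stop end of the board; origin at the centre of its underside. Leave alone.
Not all that is in view belongs to the job. What is shaped like the box but blue or green is not meant.

How it is judged:
By the outcome, as a careful person would: the job done as asked, in the order asked, and still so for the second after the job is handed in, with the robot touching nothing.
It also fails if it takes over 67 s, if anything falls off the work surface, if the arm or the gripper's body presses on something with over 40 N, if the wrist force passes 120 N, or if a joint passes its speed limit or range.

## Working session

There is one attempt and no reset: what is moved stays moved. The work goes in short steps, Python scripts to look and compute and a shell command to move; the robot and the scene stay as the last step left them, time stands still between calls to the robot, and variables do not carry over. Pictures are saved under pics/ and viewed, and the job is handed in when it is done.

```bash
mkdir -p pics; python3 - <<'E'
from station import *
import cv2
s=get_state();print(s)
for n in ("scene","top","wrist"):
    cv2.imwrite(f"pics/{n}0.png",grab_frame(n)); c=camera_info(n);print(n,c)
E
```

```text
{'t': 0.0, 'q': array([ 1.43810674e+00,  3.59367139e-01,  1.10806854e-02, -3.56208593e-04,
       -1.22410257e+00, -2.88114307e-01]), 'qd': array([ 0.00092646, -0.00053084, -0.00032453,  0.00043725,  0.00027844,
        0.000451  ]), 'joint_efforts': array([ 7.74443815e-04, -5.82715023e+01,  2.93069440e+01,  6.99770004e+00,
        7.04184640e-03, -1.57168733e-04]), 'eef_pos': array([0.27554874, 0.61566803, 0.22564387]), 'ee_rot': array([ 3.13997045e+00, -1.31541092e-04, -4.20925095e-01]), 'force': array([ 1.14715867,  0.40885628, -0.00533528]), 'moment': array([-0.06671769, -0.00609813,  0.01932659]), 'width': 0.08801814316308378}
scene {'vertical_fov': 43.95959850762209, 'cx': 250.97585827057642, 'cy': 189.03713152160478, 'k1': 0.0012419400910044366, 'R': array([[-0.69934072,  0.71476646, -0.00560845],
       [ 0.59561875,  0.57839068, -0.55740697],
       [-0.39517194, -0.39315789, -0.83022046]]), 't': array([ 0.35269152, -0.29867991,  1.43374926])}
top {'vertical_fov': 49.125042299718785, 'cx': 249.88049749547068, 'cy': 196.9421739689915, 'k1': -0.1048472398628623, 'R': array([[ 0.00805184, -0.99989587,  0.011976  ],
       [-0.99642332, -0.00903018, -0.08401794],
       [ 0.08411734, -0.01125667, -0.99639227]]), 't': array([0.02547992, 0.54021203, 1.0891126 ])}
wrist {'vertical_fov': 63.49356180568313, 'cx': 252.8176537541016, 'cy': 191.5523401173298, 'k1': 0.00969582085573513, 'R': array([[-0.40800544, -0.91297678,  0.00222699],
       [-0.86892554,  0.38906539,  0.30593551],
       [-0.28017846,  0.12288826, -0.95204963]]), 't': array([ 0.67438179, -0.03918019,  0.39304586])}
```

View pics/scene0.png

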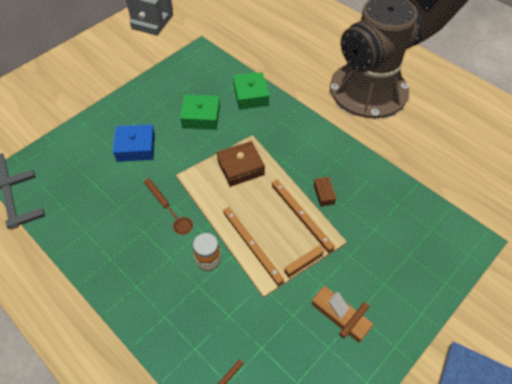

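View pics/top0.png

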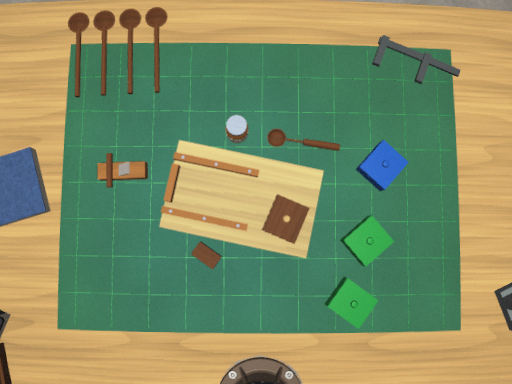

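View pics/wrist0.png

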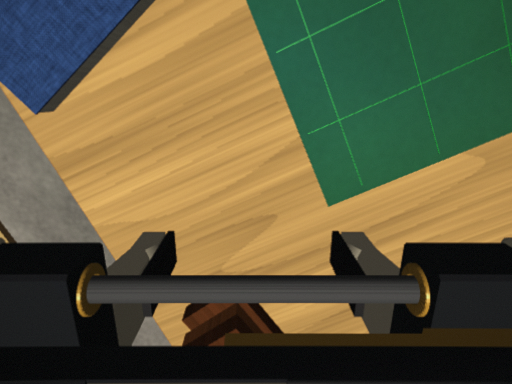

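The scene picture shows the brown box on the apron at about (240,162). In the top picture the box is at (286,219), the jig corners are at about (180,141), (323,171), (306,258) and (160,227), and the end stop is at (172,183). The lane runs to the left, along roughly world +y. Next I'll measure.

```bash
cat > h.py <<'E'
import numpy as np, cv2
from station import *
def K(c,h=384):
    f=h/2/np.tan(np.radians(c["vertical_fov"]/2)); return np.array([[f,0,c["cx"]],[0,f,c["cy"]],[0,0,1]])
def cast(c,px,z):
    p=cv2.undistortPoints(np.float64(px).reshape(-1,1,2),K(c),np.array([c["k1"],0,0,0,0.])).reshape(-1,2)
    d=np.c_[p,np.ones(len(p))]@c["R"]; o=-c["R"].T@c["t"]
    return o+d*((z-o[2])/d[:,2])[:,None]
def proj(c,X):
    r,_=cv2.Rodrigues(c["R"]); return cv2.projectPoints(np.float64(X).reshape(-1,1,3),r,c["t"],K(c),np.array([c["k1"],0,0,0,0.]))[0].reshape(-1,2)
E
python3 - <<'E'
import cv2
im=cv2.imread("pics/top0.png")
cv2.imwrite("pics/top0z.png",cv2.resize(im[130:270,150:340],None,fx=4,fy=4,interpolation=cv2.INTER_CUBIC))
hsv=cv2.cvtColor(im,cv2.COLOR_BGR2HSV)
for p in [(286,205),(275,225),(286,219),(240,200),(200,190),(215,164),(200,217),(172,183),(206,255),(310,240)]: print(p,hsv[p[1],p[0]],)
im=cv2.imread("pics/scene0.png")
cv2.imwrite("pics/scene0z.png",cv2.resize(im[125:300,165:355],None,fx=3.4,fy=3.4,interpolation=cv2.INTER_CUBIC))
E
```

```text
(286, 205) [ 11 140 118]
(275, 225) [ 12 149 116]
(286, 219) [ 20 113 224]
(240, 200) [ 21 107 212]
(200, 190) [ 21 104 211]
(215, 164) [118  15 203]
(200, 217) [ 14 154 187]
(172, 183) [ 14 154 190]
(206, 255) [ 11 137 117]
(310, 240) [ 63  65 137]
```

View pics/top0z.png

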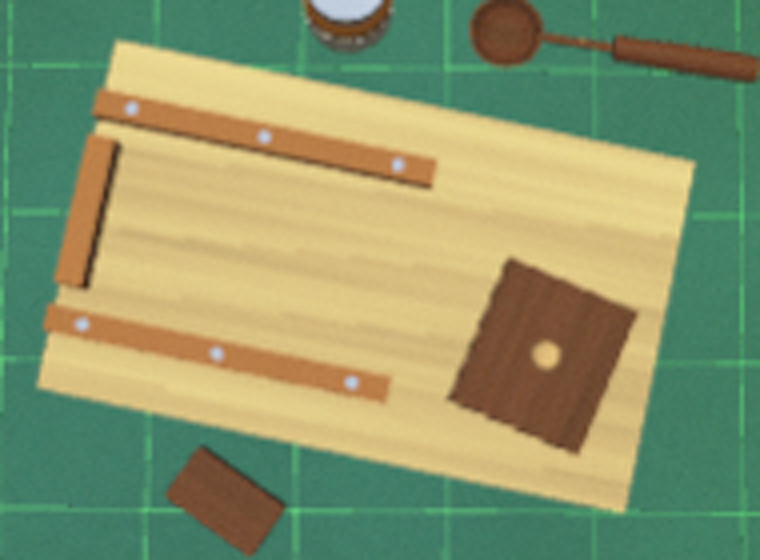

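View pics/scene0z.png

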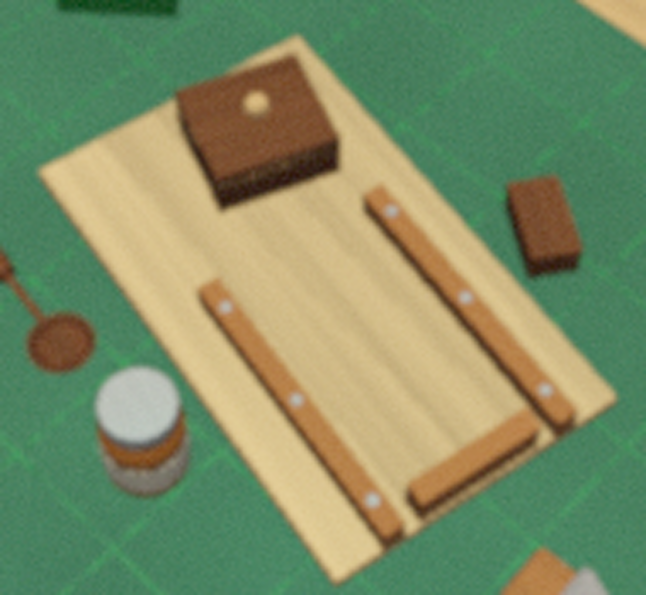

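```bash
cat >> h.py <<'E'
def largest(m,k=0):
    cs=sorted(cv2.findContours(m,cv2.RETR_EXTERNAL,cv2.CHAIN_APPROX_NONE)[0],key=cv2.contourArea,reverse=True); return cs
def rect(c,cnt,z):
    w=cast(c,cnt.reshape(-1,2),z)[:,:2]
    (cx,cy),(a,b),an=cv2.minAreaRect(np.float32(w*1000))
    return np.array([cx,cy]),a,b,an
def masks(im):
    h=cv2.cvtColor(im,cv2.COLOR_BGR2HSV); H,S,V=cv2.split(h)
    wood=((H<30)&(S>60)).astype(np.uint8)*255
    light=((H>=17)&(H<30)&(S>60)&(V>150)).astype(np.uint8)*255
    orange=((H<17)&(S>110)&(V>150)).astype(np.uint8)*255
    dark=((H<16)&(S>90)&(V<=150)).astype(np.uint8)*255
    return wood,light,orange,dark
E
python3 - <<'E'
from h import *
im=cv2.imread("pics/top0.png");c=camera_info("top")
roi=np.zeros(im.shape[:2],np.uint8); cv2.fillPoly(roi,[np.array([(182,136),(328,168),(310,264),(153,230)])],255)
wood,light,orange,dark=[m&roi for m in masks(im)]
b=largest(wood)[0]; print("board",rect(c,b,.012))
for k in largest(orange)[:3]: print("orange",rect(c,k,.034),rect(c,k,.042))
d=cv2.morphologyEx(dark,cv2.MORPH_OPEN,np.ones((5,5),np.uint8)); k=largest(d)[0]
print("box",rect(c,k,.056))
E
```

```text
board (array([538.54351807,  54.50689697]), 404.0137634277344, 239.69125366210938, 78.41575622558594)
orange (array([483.16500854, 149.97793579]), 228.14077758789062, 16.940786361694336, 78.46832275390625) (array([482.89715576, 149.19441223]), 226.47586059570312, 16.81714630126953, 78.46831512451172)
orange (array([625.62939453, 118.71170807]), 222.4693145751953, 16.724061965942383, 78.71182250976562) (array([624.32189941, 118.15637207]), 220.84584045410156, 16.601966857910156, 78.71183013916016)
orange (array([575.85595703, 238.66558838]), 17.114532470703125, 99.3713150024414, 78.4023208618164) (array([574.91174316, 237.23495483]), 16.989639282226562, 98.6461181640625, 78.4023208618164)
box (array([482.22302246, -60.75137329]), 89.05399322509766, 97.7467269897461, 67.23020935058594)
```

```bash
R='[0.0556,0.0327,0,0,0,0,0.5]'; python3 -m inch '[[[0.0556,0.0327,0,0,0,0,0.5],[0.0556,0.0327,0,0,0,0,0.5],[0.0556,0.0327,0,0,0,0,0.5],[0.0556,0.0327,0,0,0,0,0.5],[0.0556,0.0327,0,0,0,0,0.5],[0.0556,0.0327,0,0,0,0,0.5],[0.0556,0.0327,0,0,0,0,0.5],[0.0556,0.0327,0,0,0,0,0.5],[0.0556,0.0327,0,0,0,0,0.5],[0.0556,0.0327,0,0,0,0,0.5],[0.0556,0.0327,0,0,0,0,0.5],[0.0556,0.0327,0,0,0,0,0.5]]]' 10
```

```text
t: 1.35
eef_pos: [0.5005, 0.2995, 0.2264]
ee_rot: [3.141, 0.0, -0.421]
force: [-0.6, 0.2, -0.7]
width: 0.0442
```

```bash
python3 -m inch '[[[0.0103,0.0564,0,0,0,0,0.5],[0.0103,0.0564,0,0,0,0,0.5],[0.0103,0.0564,0,0,0,0,0.5],[0.0103,0.0564,0,0,0,0,0.5],[0.0103,0.0564,0,0,0,0,0.5],[0.0103,0.0564,0,0,0,0,0.5],[0.0103,0.0564,0,0,0,0,0.5],[0.0103,0.0564,0,0,0,0,0.5],[0.0103,0.0564,0,0,0,0,0.5],[0.0103,0.0564,0,0,0,0,0.5],[0.0103,0.0564,0,0,0,0,0.5],[0.0103,0.0564,0,0,0,0,0.5],[0,0,0,0,0,0,0.5]]]'
python3 - <<'E'
from h import *
cv2.imwrite("pics/w1.png",grab_frame("wrist"))
E
```

```text
t: 2.65
eef_pos: [0.417, -0.0355, 0.2265]
ee_rot: [3.141, 0.0, -0.423]
force: [0.7, 0.2, 0.2]
width: 0.0439
```

View pics/w1.png

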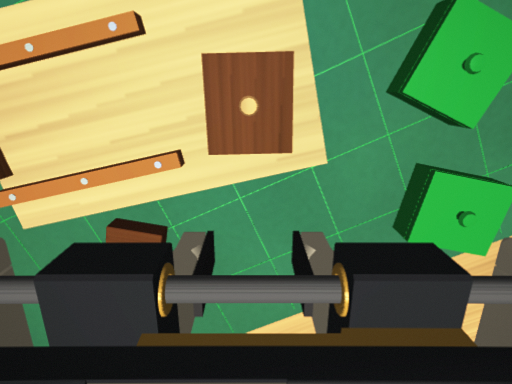

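The wrist view shows the box at (250,104), nearly square to the jaws. The left rail's near end is at (182,158), and the green decoys are well off to the right.

```bash
python3 - <<'E'
from h import *
im=cv2.imread("pics/w1.png");c=camera_info("wrist")
wood,light,orange,dark=masks(im); dark[:40]=0;dark[170:]=0;dark[:,:190]=0;dark[:,310:]=0
d=cv2.morphologyEx(dark,cv2.MORPH_OPEN,np.ones((5,5),np.uint8)); k=largest(d)[0]
print(cv2.boundingRect(k),rect(c,k,.056))
# rail end corner pts
orange[180:]=0
print([ (cv2.boundingRect(k),rect(c,k,.034)) for k in largest(orange)[:2]])
E
```

```text
(202, 51, 91, 104) (array([482.91751099, -58.88739395]), 88.88443756103516, 99.35455322265625, 67.29280853271484)
[((0, 11, 139, 54), (array([618.75604248,  85.26023865]), 151.44338989257812, 17.72641372680664, 78.38990783691406)), ((57, 153, 124, 27), (array([475.1491394 , 111.28561401]), 144.80641174316406, 17.54532814025879, 78.40481567382812))]
```

```bash
python3 -m inch '[[[0,-0.009,0.05,0,0,0,0.5],[0,0,0.06,0,0,0,0.5],[0,0,0.06,0,0,0,0.5],[0,0,0.06,0,0,0,0.5],[0,0,0.06,0,0,0,0.5],[0,0,0.06,0,0,0,0.5],[0,0,0.03,0,0,0,0.5],[0,0,0.025,0,0,0,0.5],[0,0,0,0,0,0,0.5]]]'
python3 - <<'E'
from h import *
cv2.imwrite("pics/s2.png",cv2.resize(grab_frame("scene")[100:280,165:355],None,fx=3.2,fy=3.2))
E
```

```text
t: 3.6
eef_pos: [0.4192, -0.0291, 0.0226]
ee_rot: [3.139, 0.003, -0.42]
force: [-0.2, -0.6, 0.0]
width: 0.0439
```

View pics/s2.png

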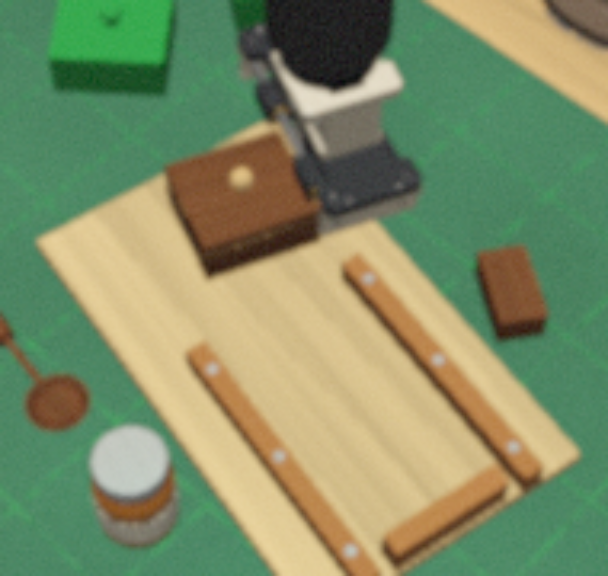

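The scene picture shows the gripper down beside the box at about (330,190), with the box not moved. Next I'll push sideways, slowly, turning the box square as it moves.

```bash
python3 -m inch '[[[0.005,0,0,0,0,0,0.5],[0.005,0,0,0,0,0,0.5],[0.005,0,0,0,0,0,0.5],[0.004,0,0,0,0,0,0.5],[0.004,0,0,0,0,0,0.5],[0,0,0,0,0,0,0.5]]]'
python3 -m inch '[[[0.0051,0,0,0,0,-0.0058,0.5],[0.0051,0,0,0,0,-0.0058,0.5],[0.0051,0,0,0,0,-0.0058,0.5],[0.0051,0,0,0,0,-0.0058,0.5],[0.0051,0,0,0,0,-0.0058,0.5],[0.0051,0,0,0,0,-0.0058,0.5]]]'
cat > m.py <<'E'
from h import *
import sys
O=np.array([538.1,52.5]);a=np.radians(78.45);u=np.array([np.cos(a),np.sin(a)]);v=np.array([-u[1],u[0]])
def jig(p): d=np.asarray(p)[:2]-O; return np.round([d@u,d@v],1)
if __name__=="__main__":
    n=sys.argv[1]
    for cam in ("top","wrist","scene"):
        c=camera_info(cam); im=grab_frame(cam); cv2.imwrite(f"pics/{cam}_{n}.png",im)
        if cam=="scene": continue
        dark=masks(im)[3]
        d=cv2.morphologyEx(dark,cv2.MORPH_OPEN,np.ones((5,5),np.uint8))
        for k in largest(d)[:6]:
            p,A,B,an=rect(c,k,.056)
            if 70<min(A,B) and max(A,B)<115: print(cam,cv2.boundingRect(k),"jig",jig(p),"size",round(A,1),round(B,1),"ang",round(an-78.45,2))
    s=get_state(); print("tcp jig",jig(s["eef_pos"]*1000),"yaw-jig",round(np.degrees(s["ee_rot"][2])-78.45,2),"F",s["force"].round(1),s["t"])
E
python3 m.py 3
```

```text
t: 4.25
eef_pos: [0.4306, -0.034, 0.0243]
ee_rot: [-3.141, 0.0, -0.421]
force: [-2.7, 1.1, 2.0]
width: 0.0442
t: 4.85
eef_pos: [0.4423, -0.0407, 0.0237]
ee_rot: [3.139, 0.004, -0.312]
force: [-6.8, 0.5, 5.7]
width: 0.044
wrist (141, 10, 250, 249) jig [-120.5   15.1] size 90.1 100.5 ang -6.52
tcp jig [-109.6   73.8] yaw-jig -96.36 F [-2.5 -0.6 -1.2] 5.0
```

```bash
python3 -m inch '[[[0.0048,0,0,0,0,-0.0059,0.5],[0.0048,0,0,0,0,-0.0059,0.5],[0.0048,0,0,0,0,-0.0059,0.5],[0.0048,0,0,0,0,-0.0059,0.5],[0.0048,0,0,0,0,-0.0059,0.5],[0.0048,0,0,0,0,-0.0059,0.5],[0,0,0,0,0,0,0.5]]]'
python3 m.py 4
```

```text
t: 5.7
eef_pos: [0.4592, -0.0434, 0.0241]
ee_rot: [-3.141, -0.0, -0.199]
force: [-1.5, -0.4, -1.4]
width: 0.0442
wrist (149, 5, 249, 253) jig [-115.1   -2.8] size 90.2 100.8 ang -1.43
tcp jig [-109.5   58.1] yaw-jig -89.92 F [-1.1 -1.4 -0.4] 5.85
```

View pics/wrist_4.png

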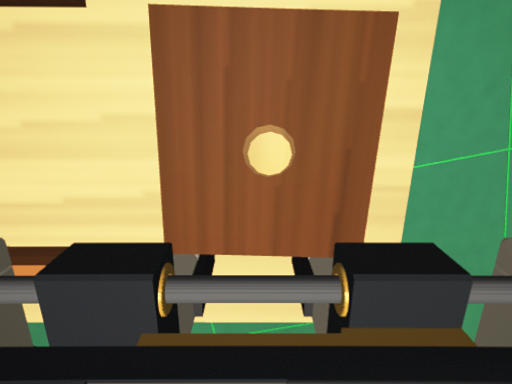

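The wrist picture shows the box flush with the fingers. Its edges run from (150,5) to (398,12), the knob is at (269,152), and the box is nearly square. Now I'll back off, lift, and move round behind it.

```bash
python3 -m inch '[[[-0.01,0,0,0,0,0,0.5],[-0.01,0,0,0,0,0,0.5],[0,0,-0.05,0,0,0,0.5],[0,0,-0.06,0,0,0,0.5],[0,0,-0.06,0,0,0,0.5],[0,0,-0.05,0,0,0,0.5],[0.035,0.036,0,0,0,0,0.5],[0.035,0.036,0,0,0,0,0.5],[0.035,0.036,0,0,0,0,0.5],[0.035,0.036,0,0,0,0,0.5]]]'
python3 -m inch '[[[0,0,0,0,0,0.045,0.5],[0,0,0,0,0,0.045,0.5],[0,0,0,0,0,0.045,0.5],[0,0,0,0,0,0.045,0.5],[0,0,0,0,0,0.045,0.5],[0,0,0,0,0,0.045,0.5],[0,0,0,0,0,0.045,0.5],[0,0,0,0,0,0.045,0.5],[0,0,0,0,0,0.045,0.5],[0,0,0,0,0,0.045,0.5],[0,0,0,0,0,0.045,0.5],[0,0,0,0,0,0,0.5]]]'
python3 m.py 5
```

```text
t: 6.85
eef_pos: [0.5037, -0.1264, 0.1345]
ee_rot: [-3.141, -0.001, -0.2]
force: [0.2, 1.1, 0.2]
width: 0.0439
t: 8.05
eef_pos: [0.5031, -0.1256, 0.1342]
ee_rot: [-3.141, 0.0, -1.757]
force: [0.1, 0.4, -0.6]
width: 0.0437
tcp jig [-181.6   -1.5] yaw-jig -178.79 F [-0.3 -0.6 -0.1] 8.2
```

View pics/top_5.png

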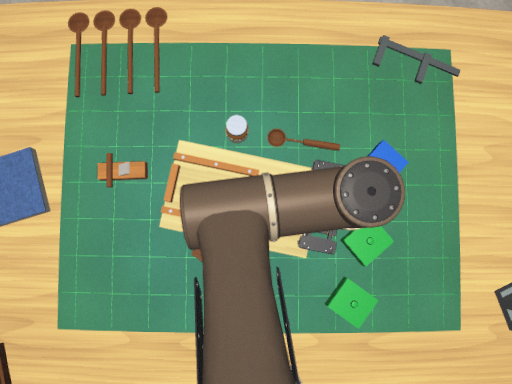

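View pics/wrist_5.png

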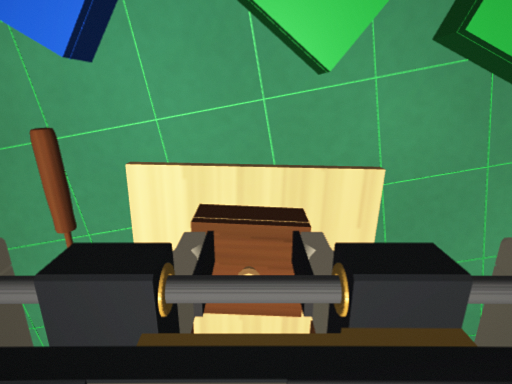

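View pics/scene_5.png

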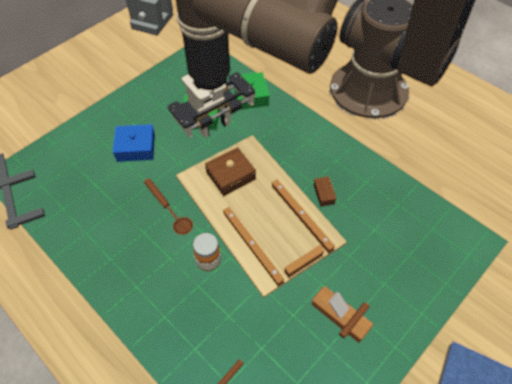

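```bash
python3 - <<'E'
from m import *
im=cv2.imread("pics/scene_5.png");c=camera_info("scene")
cv2.imwrite("pics/s5z.png",cv2.resize(im[135:205,195:270],None,fx=8,fy=8,interpolation=cv2.INTER_CUBIC))
im2=cv2.imread("pics/wrist_5.png");
cv2.imwrite("pics/w5z.png",cv2.resize(im2[150:320,120:390],None,fx=2.9,fy=2.9,interpolation=cv2.INTER_CUBIC))
cw=camera_info("wrist")
P=cast(cw,[(200,205),(306,208)],.012)[:,:2]*1000; print("rear bottom",[jig(p) for p in P])
P=cast(cw,[(127,163),(384,168)],.012)[:,:2]*1000; print("board edge",[jig(p) for p in P])
# knob top centre in scene, z=.072
h=cv2.cvtColor(im,cv2.COLOR_BGR2HSV)
roi=(h[...,0]>15)&(h[...,2]>140); roi=roi.astype(np.uint8); roi[:157]=0;roi[172:]=0;roi[:,:222]=0;roi[:,240:]=0
ys,xs=np.nonzero(roi); print(xs.mean(),ys.mean(),len(xs)); print("knob",jig(cast(c,[(xs.mean(),ys.mean())],.066)[0]*1000))
E
```

```text
rear bottom [array([-159.6,  -51.2]), array([-158.7,   51.2])]
board edge [array([-199.4, -117.2]), array([-199.8,  120.5])]
229.4468085106383 162.85106382978722 47
knob [-119.6   -1.1]
```

View pics/s5z.png

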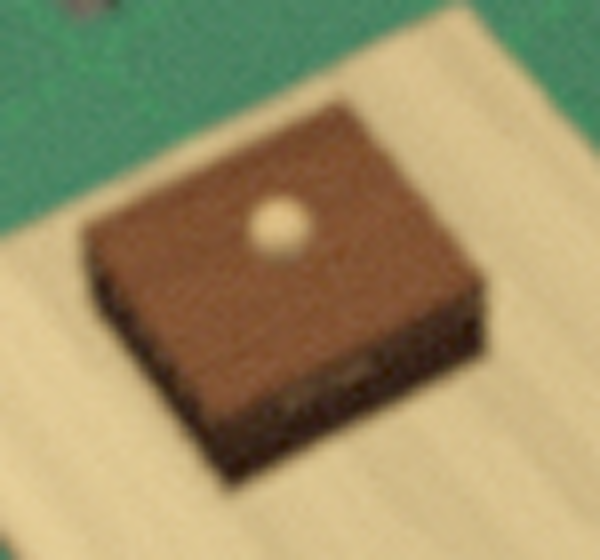

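View pics/w5z.png

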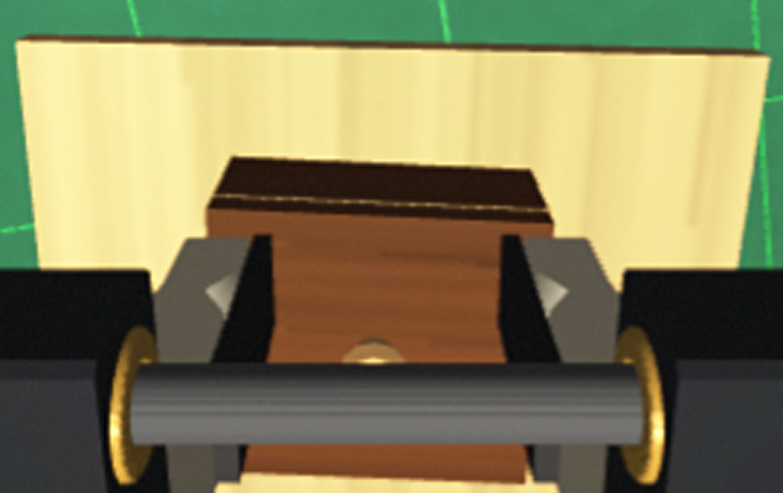

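```bash
python3 - <<'E'
from m import *
cw=camera_info("wrist")
P=[jig(p) for p in cast(cw,[(200,204.1),(302.8,208.6)],.012)[:,:2]*1000]; print(P, np.degrees(np.arctan2(*(P[1]-P[0])))*-1)
P=[jig(p) for p in cast(cw,[(192,222.4),(310.3,227)],.056)[:,:2]*1000]; print(P, np.degrees(np.arctan2(*(P[1]-P[0])))*-1)
P=[jig(p) for p in cast(cw,[(126.9,163.1),(384.8,168.3)],.012)[:,:2]*1000]; print(P, np.degrees(np.arctan2(*(P[1]-P[0])))*-1)
E
```

```text
[array([-160.5,  -51.2]), array([-158. ,   48.1])] -1.4421872761874066
[array([-160.5,  -50.7]), array([-158.4,   47.6])] -1.2238335475686664
[array([-199.3, -117.3]), array([-199.6,  121.2])] 0.07207012489938376
```

```bash
python3 -m inch '[[[0,0,0.05,0,0,0.0067,0.5],[0,0,0.06,0,0,0,0.5],[0,0,0.06,0,0,0,0.5],[0,0,0.04,0,0,0,0.5],[0,0,0.01,0,0,0,0.5],[0,0,0,0,0,0,0.5],[-0.008,0,0,0,0,0,0.5],[-0.008,0,0,0,0,0,0.5],[-0.006,0,0,0,0,0,0.5],[-0.004,0,0,0,0,0,0.5],[-0.004,0,0,0,0,0,0.5],[-0.004,0,0,0,0,0,0.5],[-0.004,0,0,0,0,0,0.5]]]'
python3 -m inch '[[[-0.006,0,0,0,0,0,0.5],[-0.006,0,0,0,0,0,0.5],[-0.006,0,0,0,0,0,0.5],[-0.006,0,0,0,0,0,0.5],[-0.006,0,0,0,0,0,0.5],[0,0,0,0,0,0,0.5]]]'
python3 m.py 6
python3 - <<'E'
import cv2
im=cv2.imread("pics/scene_6.png");cv2.imwrite("pics/s6z.png",cv2.resize(im[125:300,165:355],None,fx=3.4,fy=3.4,interpolation=cv2.INTER_CUBIC))
E
```

```text
t: 9.5
eef_pos: [0.5074, -0.1079, 0.0252]
ee_rot: [-3.141, -0.001, -1.776]
force: [-1.2, -8.4, 7.5]
width: 0.0439
t: 10.1
eef_pos: [0.5103, -0.0929, 0.025]
ee_rot: [-3.141, -0.001, -1.776]
force: [-0.4, -6.2, 4.5]
width: 0.0434
tcp jig [-148.1   -1.8] yaw-jig -180.2 F [-0.9 -5.6  3.9] 10.25
```

View pics/s6z.png

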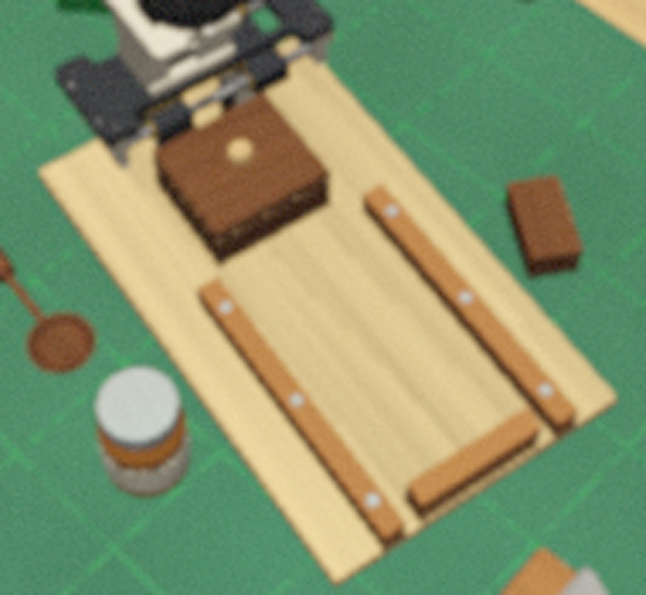

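View pics/wrist_6.png

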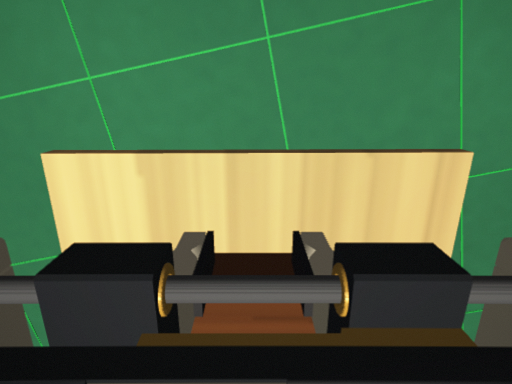

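```bash
python3 - <<'E'
from m import *
c=camera_info("scene")
f=lambda z,*pts:[jig(p) for p in cast(c,[(x/3.4+165-.35,y/3.4+125-.35) for x,y in pts],z)*1000]
print("front bottom R,L",f(.012,(222,259),(326,204)))
print("top corners RR,FR?,FL,RL",f(.056,(158,156),(218,228),(328,176),(262,98)))
print("board corners",f(.012,(40,170),(298,35),(616,398),(335,583)))
print("rail L near-end corner inner,outer",f(.034,(366,192),(384,184)),"R outer,inner",f(.034,(199,290),(218,281)))
E
```

```text
front bottom R,L [array([-53.4, -44.7]), array([-50.6,  47.3])]
top corners RR,FR?,FL,RL [array([-131.8,  -48.6]), array([-52.7, -46.4]), array([-45.8,  45.2]), array([-133.8,   45.2])]
board corners [array([-201. , -116.8]), array([-201.1,  123.8]), array([199.7, 121.5]), array([ 200.3, -119.4])]
rail L near-end corner inner,outer [array([-30.4,  69.4]), array([-28.8,  84.8])] R outer,inner [array([-28.2, -79.4]), array([-26.9, -64. ])]
```

```bash
python3 -m inch '[[[-0.006,0.0004,0,0,0,0,0.5],[-0.008,0.0004,0,0,0,0,0.5],[-0.008,0.0004,0,0,0,0,0.5],[-0.008,0.0004,0,0,0,0,0.5],[-0.008,0.0004,0,0,0,0,0.5],[-0.008,0.0004,0,0,0,0,0.5],[-0.008,0.0004,0,0,0,0,0.5],[-0.008,0.0004,0,0,0,0,0.5],[-0.008,0.0004,0,0,0,0,0.5],[-0.008,0.0004,0,0,0,0,0.5],[-0.004,0,0,0,0,0,0.5],[0,0,0,0,0,0,0.5]]]'
python3 m.py 7
python3 - <<'E'
import cv2
im=cv2.imread("pics/scene_7.png");cv2.imwrite("pics/s7z.png",cv2.resize(im[145:245,200:310],None,fx=6,fy=6,interpolation=cv2.INTER_CUBIC))
E
```

```text
t: 11.45
eef_pos: [0.5165, -0.0523, 0.0248]
ee_rot: [-3.141, -0.001, -1.776]
force: [-0.8, -4.1, 3.3]
width: 0.0438
tcp jig [-107.     0.2] yaw-jig -180.21 F [-1.  -4.9  4.2] 11.6
```

View pics/s7z.png

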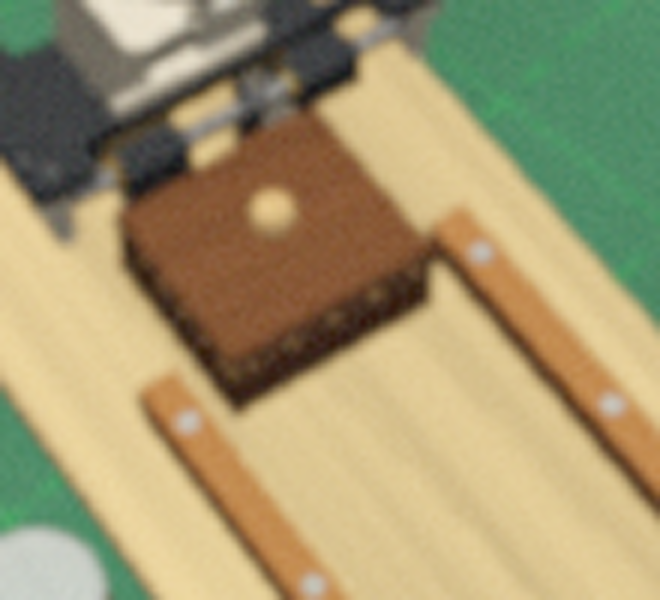

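View pics/top_7.png

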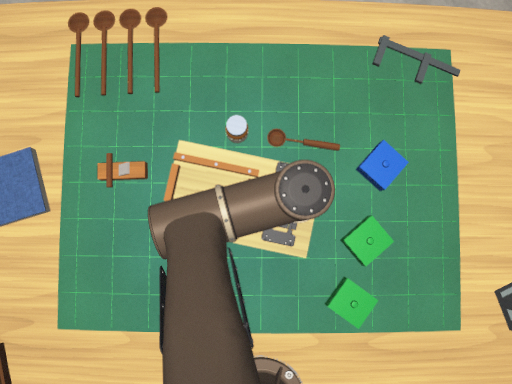

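```bash
python3 - <<'E'
from m import *
c=camera_info("scene")
f=lambda z,*pts:[jig(p) for p in cast(c,[(x/6+200-.4,y/6+145-.4) for x,y in pts],z)*1000]
print("front bottom R,L",f(.012,(238,410),(428,302)))
print("top corners RR,FR,FL,RL",f(.056,(124,212),(230,360),(432,250),(308,108)))
print("rail L inner,outer",f(.034,(434,228),(462,208)),"R outer,inner",f(.034,(143,396),(178,374)))
E
```

```text
front bottom R,L [array([-10.4, -44.8]), array([-9.6, 51.1])]
top corners RR,FR,FL,RL [array([-94.2, -44.9]), array([ -8.9, -48.2]), array([-6.8, 49.5]), array([-95.9,  48.3])]
rail L inner,outer [array([-27.2,  66. ]), array([-28.9,  81.8])] R outer,inner [array([-26.3, -79.9]), array([-27.1, -62.4])]
```

The zoomed scene picture shows the box's front end just between the rail mouths. Its front-bottom corners are at (238,410) and (428,302), it is square, and there is about 13 mm free on each side. I'll continue down the lane.

```bash
python3 -m inch '[[[-0.008,0,0,0,0,0,0.5],[-0.012,0,0,0,0,0,0.5],[-0.014,0,0,0,0,0,0.5],[-0.014,0,0,0,0,0,0.5],[-0.014,0,0,0,0,0,0.5],[-0.014,0,0,0,0,0,0.5],[-0.014,0,0,0,0,0,0.5],[-0.014,0,0,0,0,0,0.5],[-0.012,0,0,0,0,0,0.5],[-0.008,0,0,0,0,0,0.5],[0,0,0,0,0,0,0.5]]]'
python3 m.py 8
python3 - <<'E'
import cv2
im=cv2.imread("pics/scene_8.png");cv2.imwrite("pics/s8z.png",cv2.resize(im[165:290,215:350],None,fx=5,fy=4.8,interpolation=cv2.INTER_CUBIC))
E
```

```text
t: 12.7
eef_pos: [0.5289, 0.0086, 0.0243]
ee_rot: [3.141, -0.0, -1.776]
force: [-0.2, -3.8, 2.6]
width: 0.0439
tcp jig [-44.8   0.2] yaw-jig -180.22 F [-1.9 -3.1  3.2] 12.85
```

View pics/s8z.png

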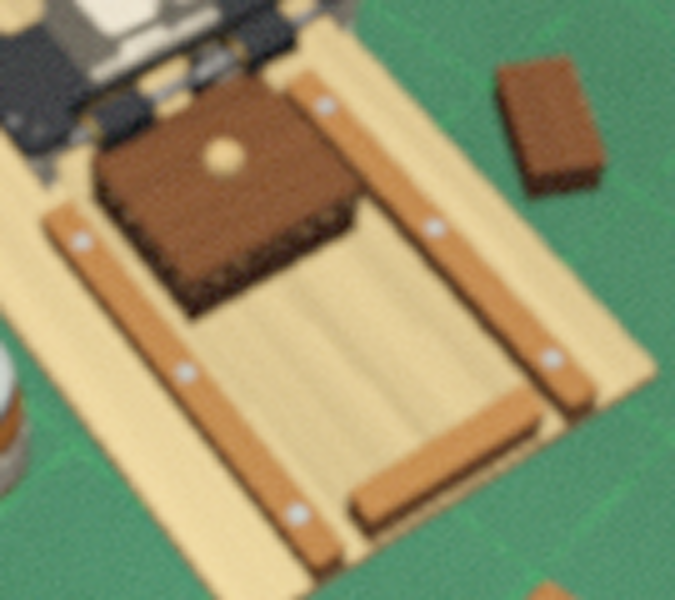

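```bash
python3 - <<'E'
from m import *
c=camera_info("scene")
f=lambda z,*pts:[jig(p) for p in cast(c,[(x/5+215-.4,y/4.8+165-.4) for x,y in pts],z)*1000]
print("front bottom R,L",f(.012,(194,320),(353,234)))
print("top corners RR,FR,FL,RL",f(.056,(97,160),(188,278),(360,186),(244,78)))
print("R rail top inner edge",f(.034,(75,204),(343,550)),"L inner",f(.034,(288,88),(565,408)))
print("stop near top",f(.042,(351,496),(525,388)))
E
```

```text
front bottom R,L [array([ 52.2, -44.9]), array([54.8, 48.7])]
top corners RR,FR,FL,RL [array([-30.3, -45.7]), array([ 51.4, -47.7]), array([54.1, 50.5]), array([-31.5,  42.1])]
R rail top inner edge [array([-26.2, -62. ]), array([199.8, -65.1])] L inner [array([-26. ,  65.9]), array([198.5,  63. ])]
stop near top [array([182.6, -48.5]), array([182.4,  51.1])]
```

```bash
python3 - <<'E'
import cv2
im=cv2.imread("pics/wrist_8.png");cv2.imwrite("pics/w8z.png",cv2.resize(im[140:360,150:370],None,fx=2.7,fy=2.7,interpolation=cv2.INTER_CUBIC))
E
```

```text
(no output)
```

View pics/w8z.png

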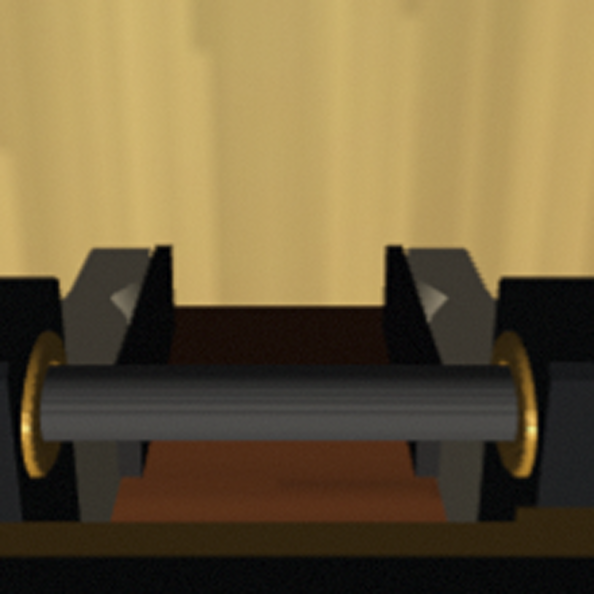

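The wrist zoom shows the box's rear bottom edge level, at row ~306 between the fingers, so both fingers are flush. I'll push on until about 13 mm remains, then go slowly.

```bash
python3 -m inch '[[[-0.008,0,0,0,0,0,0.5],[-0.012,0,0,0,0,0,0.5],[-0.014,0,0,0,0,0,0.5],[-0.014,0,0,0,0,0,0.5],[-0.014,0,0,0,0,0,0.5],[-0.014,0,0,0,0,0,0.5],[-0.014,0,0,0,0,0,0.5],[-0.014,0,0,0,0,0,0.5],[-0.014,0,0,0,0,0,0.5],[-0.014,0,0,0,0,0,0.5],[-0.014,0,0,0,0,0,0.5],[-0.014,0,0,0,0,0,0.5],[-0.014,0,0,0,0,0,0.5],[-0.014,0,0,0,0,0,0.5],[-0.014,0,0,0,0,0,0.5],[-0.010,0,0,0,0,0,0.5],[-0.006,0,0,0,0,0,0.5],[0,0,0,0,0,0,0.5]]]'
python3 m.py 9
python3 - <<'E'
import cv2
im=cv2.imread("pics/scene_9.png");cv2.imwrite("pics/s9z.png",cv2.resize(im[175:300,215:350],None,fx=5,fy=4.8,interpolation=cv2.INTER_CUBIC))
E
```

```text
t: 14.65
eef_pos: [0.551, 0.1151, 0.024]
ee_rot: [3.141, -0.001, -1.777]
force: [-1.2, -5.0, 3.7]
width: 0.0439
tcp jig [63.9 -0.2] yaw-jig -180.24 F [-1.4 -4.7  4. ] 14.8
```

View pics/s9z.png

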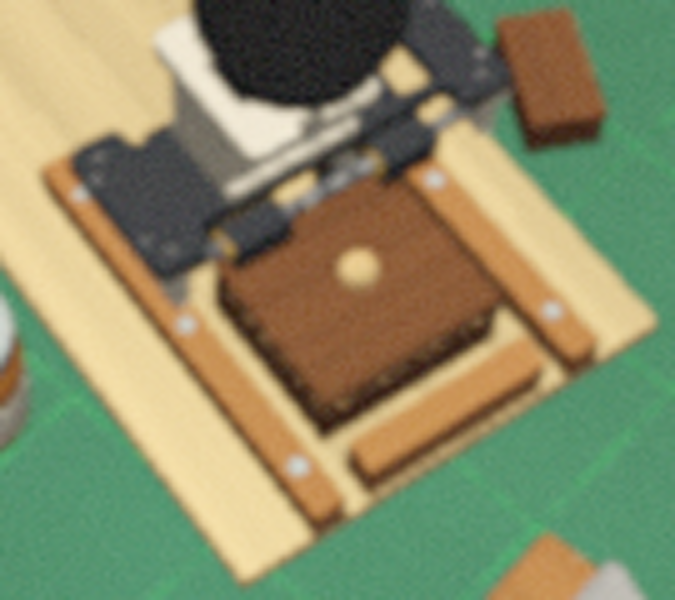

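The scene shows the box about 15 mm short of the stop, with its front edge parallel to the stop and clear of both rails. Slow approach next, watching the force.

```bash
python3 -m inch '[[[-0.005,0,0,0,0,0,0.5],[-0.005,0,0,0,0,0,0.5],[-0.005,0,0,0,0,0,0.5],[-0.004,0,0,0,0,0,0.5],[-0.003,0,0,0,0,0,0.5],[0,0,0,0,0,0,0.5]]]'
python3 -m inch '[[[-0.002,0,0,0,0,0,0.5],[-0.002,0,0,0,0,0,0.5],[0,0,0,0,0,0,0.5]]]'
python3 m.py 10
python3 - <<'E'
import cv2
im=cv2.imread("pics/scene_10.png");cv2.imwrite("pics/s10z.png",cv2.resize(im[215:285,255:335],None,fx=8,fy=8,interpolation=cv2.INTER_CUBIC))
E
```

```text
t: 15.4
eef_pos: [0.5534, 0.1258, 0.0239]
ee_rot: [3.141, -0.001, -1.777]
force: [-2.0, -5.1, 3.6]
width: 0.044
t: 15.7
eef_pos: [0.5538, 0.1277, 0.0239]
ee_rot: [3.141, -0.001, -1.777]
force: [-2.3, -5.4, 4.1]
width: 0.0442
tcp jig [76.8 -0.3] yaw-jig -180.25 F [-1.6 -4.6  2.8] 15.85
```

View pics/s10z.png

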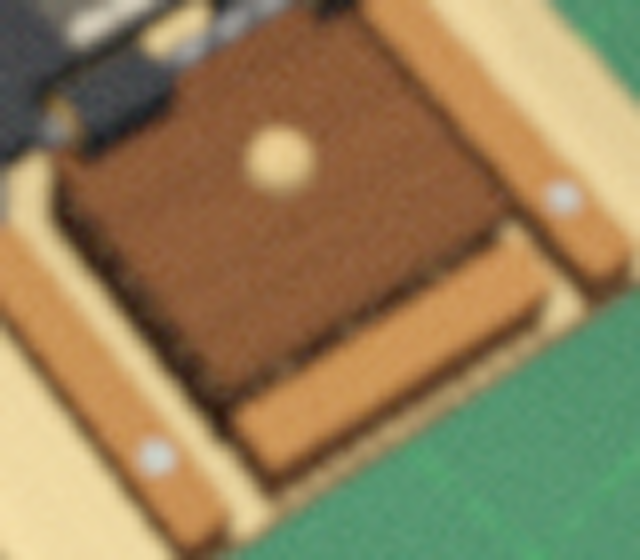

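```bash
for i in 1; do python3 -m inch '[[[-0.002,0,0,0,0,0,0.5],[-0.002,0,0,0,0,0,0.5],[0,0,0,0,0,0,0.5]]]'; done
python3 -m inch '[[[-0.001,0,0,0,0,0,0.5],[-0.001,0,0,0,0,0,0.5],[0,0,0,0,0,0,0.5]]]'
```

```text
t: 16.15
eef_pos: [0.5542, 0.1297, 0.0239]
ee_rot: [3.141, -0.001, -1.777]
force: [-1.7, -5.7, 3.4]
width: 0.0436
t: 16.45
eef_pos: [0.5543, 0.1304, 0.0239]
ee_rot: [3.141, -0.001, -1.777]
force: [-1.6, -6.5, 4.1]
width: 0.0435
```

```bash
python3 -m inch '[[[-0.001,0,0,0,0,0,0.5],[-0.001,0,0,0,0,0,0.5],[0,0,0,0,0,0,0.5]]]'
```

```text
t: 16.75
eef_pos: [0.5543, 0.1305, 0.0239]
ee_rot: [3.141, -0.002, -1.777]
force: [0.5, -11.7, 4.9]
width: 0.0442
```

```bash
python3 -m inch '[[[-0.001,0,0,0,0,0,0.5],[0,0,0,0,0,0,0.5]]]'
```

```text
t: 16.95
eef_pos: [0.5543, 0.1305, 0.0239]
ee_rot: [3.14, -0.003, -1.777]
force: [-0.4, -13.1, 5.9]
width: 0.0441
```

The TCP stopped and the force rose from about 6.5 to 13 N, so the box is against the stop. Next: back off straight, lift and clear away.

```bash
python3 -m inch '[[[0.002,0,0,0,0,0,0.5],[0.004,0,0,0,0,0,0.5],[0.008,0,0,0,0,0,0.5],[0.015,0,0,0,0,0,0.5],[0.02,0,0,0,0,0,0.5],[0.01,0,0,0,0,0,0.5],[0,0,-0.04,0,0,0,0.5],[0,0,-0.06,0,0,0,0.5],[0,0,-0.06,0,0,0,0.5],[0,0,-0.06,0,0,0,0.5],[0,0,-0.06,0,0,0,0.5],[0.06,0,0,0,0,0,0.5],[0.06,0,0,0,0,0,0.5],[0.06,0,0,0,0,0,0.5],[0.06,0,0,0,0,0,0.5],[0.06,0,0,0,0,0,0.5],[0.06,0,0,0,0,0,0.5],[0.06,0,0,0,0,0,0.5],[0,0,0,0,0,0,0.5]]]'
python3 m.py 11
python3 - <<'E'
import cv2
im=cv2.imread("pics/scene_11.png");cv2.imwrite("pics/s11z.png",cv2.resize(im[195:290,225:340],None,fx=6,fy=6,interpolation=cv2.INTER_CUBIC))
im=cv2.imread("pics/top_11.png");cv2.imwrite("pics/t11z.png",cv2.resize(im[130:270,150:340],None,fx=4,fy=4,interpolation=cv2.INTER_CUBIC))
E
```

```text
t: 18.85
eef_pos: [0.5049, -0.1046, 0.164]
ee_rot: [3.141, -0.0, -1.779]
force: [0.2, 0.4, 0.6]
width: 0.0437
tcp jig [-157.9    0.4] yaw-jig -180.28 F [ 0.5 -0.3 -0.1] 19.0
```

View pics/s11z.png

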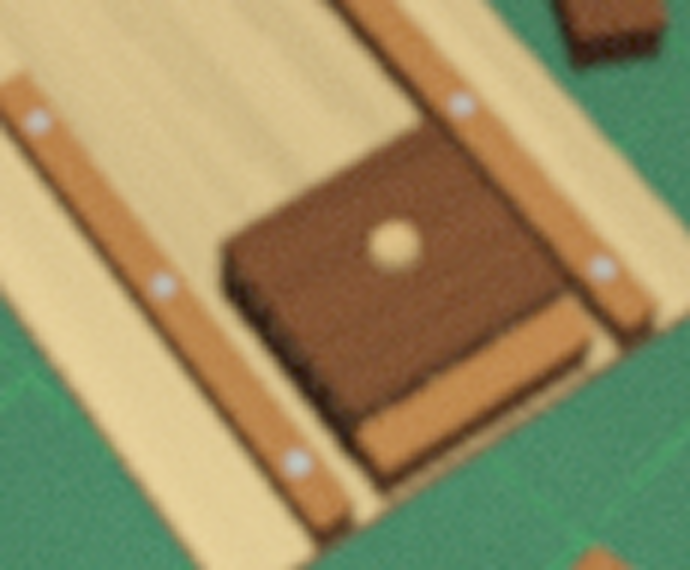

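View pics/t11z.png

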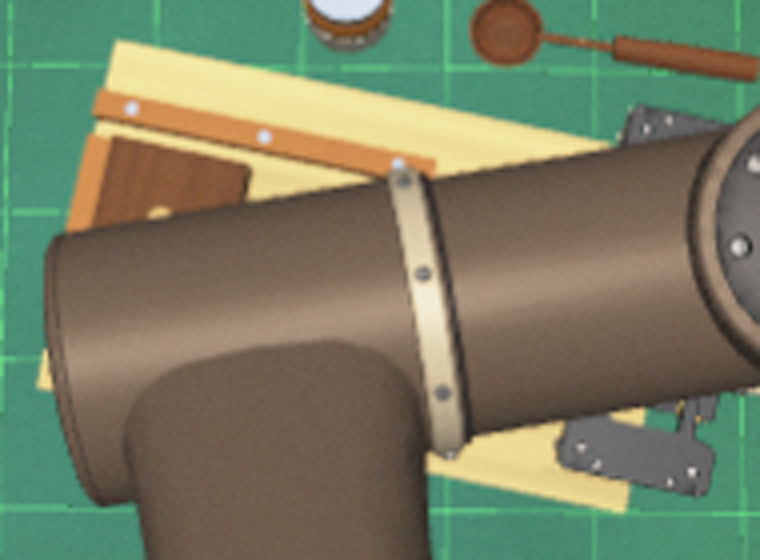

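Both pictures show the box against the stop. In the scene zoom its front edge runs parallel to the stop, (350,425) to (560,300), with bare board beside the right rail. The arm covers part of the top view, so I'll clear it for a final measurement.

```bash
python3 -m inch '[[[0.05,0,-0.02,0,0,0,0.5],[0.06,0,-0.02,0,0,0,0.5],[0.06,0,0,0,0,0,0.5],[0.06,0,0,0,0,0,0.5],[0.06,0,0,0,0,0,0.5],[0.06,0,0,0,0,0,0.5],[0.06,0,0,0,0,0,0.5],[0,0,0,0,0,0,0.5]]]'
python3 m.py 12
python3 - <<'E'
from m import *
im=cv2.imread("pics/top_12.png");cv2.imwrite("pics/t12z.png",cv2.resize(im[110:280,80:350],None,fx=2.9,fy=2.9,interpolation=cv2.INTER_CUBIC))
E
```

```text
t: 19.8
eef_pos: [0.4641, -0.3043, 0.1837]
ee_rot: [3.141, -0.0, -1.778]
force: [-0.7, 0.2, -0.3]
width: 0.0439
top (171, 165, 41, 43) jig [132.9   0.4] size 91.8 98.6 ang -0.39
tcp jig [-362.1    1.1] yaw-jig -180.22 F [ 0.2  0.4 -0.7] 19.95
```

View pics/t12z.png

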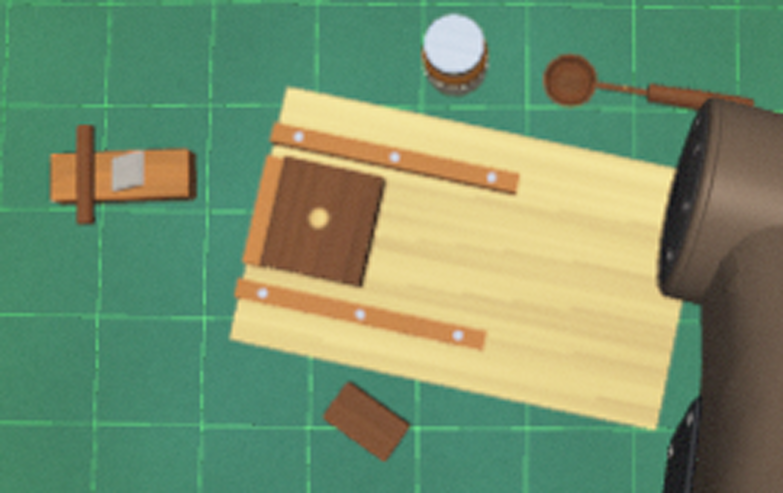

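```bash
python3 - <<'E'
from station import *
print(job_done()); print(get_state()["t"])
E
```

```text
the job is handed in; nothing more can be done
None
the job is handed in; nothing more can be done
```

The box is at the far end of the lane, resting against the end stop, and I handed the job in at about 20 s of the 67 s allowed.

**What I did:** I slid the box sideways on the apron onto the lane's centre line with two half-open fingers, turning it square. I then pushed it down the lane from behind and eased it onto the stop in 0.5 mm steps. The fingers backed straight out before lifting.

**Last checks:**
- **At the stop:** the fingers stopped moving while the wrist force rose from about 6.5 N to 13 N.
- **Final pose:** the clear top view puts the box at jig x = 132.9 mm, y = +0.4 mm, turned −0.4°. Home is x = 135 mm, so x reads about 2 mm short. That is within the camera calibration's error, and the force rise supports real contact, but no picture confirms it to the millimetre.
- **Rails:** bare board shows on both sides of the box in the final view. Just inside the lane mouth and partway down, the scene camera put the gaps at about 13 mm a side, good to a couple of millimetres.
- **Other objects:** the jar, spoon, block and plane look unmoved in the last top view, and the lid knob was never approached.

**Disagreement between cameras:** partway down the lane the scene camera suggested a turn of about −1.5°, while the wrist view showed the box flush with the fingers. I trusted the wrist view, and the final top view agrees with it.

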